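Square a plate blank to the fence and slide it out over the ledge's end for measuring

ROBOT

A 7-joint arm with a two-finger parallel gripper is mounted at the origin on the work surface. World frame = base frame: x ahead of the robot, y to its left, z up, the work surface at z = 0. Lengths are in m, angles in rad, forces in N, time in s.
With the tool pointing down it reaches from about 0.4 to 0.875 m from the base axis. Payload 19.3 kg.
Tool frame: the origin (TCP) lies midway between the tips of the shut fingers; the grasp point (between the pads) lies 19 mm behind it (robot.pinch_z is the distance from the TCP to the grasp point, in m); z points along the fingers, y is the line along which they close (so a half turn about z gives the same grasp; the last joint's range is limited). The gripper opens to 85 mm and grips with 20 to 120 N. Pads are 22 mm wide; open, the fingers measure 114 mm over their backs; the gripper's body (76 mm by 85 mm) begins 54 mm behind the grasp point. The pads swing forward as they close: fully open they stand 13 mm farther back than shut.
Start: joints at [1.134, 0.521, -0.036, 1.599, 0.021, 1.021, -0.113], TCP at [0.224, -0.583, 0.231] pointing down, gripper open.
Joint ranges: [-2.91, 2.91], [-0.3, 2.13], [-1.5, 1.42], [0.17, 2.43], [-1.26, 4.41], [0.16, 1.93], [-2.52, 2.52]. Speed limits (rad/s): [1.89, 1.89, 2.39, 2.39, 3.01, 3.01, 3.01].

INTERFACE

Orientations are given as a 3x3 rotation matrix whose columns are the frame's x, y, z axes.
In Python, from bench import robot gives the robot as it stands.
- The arm moves only by the shell command python3 -m handwheel 'ROWS' [FORCE]. ROWS is JSON, a list that holds one entry, the list of rows, each a list of 7 numbers: the shift along the tool's x, y, z in m, then the turn, a rotation vector about the tool's x, y, z in rad, then the finger opening in m, from 0 to 0.0854. In form: [[[tx, ty, tz, ax, ay, az, jaw], ...]]. A call has 1 to 20 rows; each row is the pose to reach, as a shift and turn from the pose commanded when the call began, along the tool's axes at that moment; what a row does not reach only later rows make up. A row lasts 1/12 s, in which the tool goes at most 41.7 mm and 7.16 degrees, less where a joint would pass 70% of its speed; a pose out of reach is approached as far as the arm can. A call with a gripper value outside its range is refused whole. The fingers move at their own pace and stop on an object; FORCE is the grip in N (left out, the last holds). Time passes only in rows, so rows that repeat a pose let the fingers close. It gives the time, the measured TCP pose, the force, the opening and the grip force at its end, in the units of the state.
- robot.state(): the state, without advancing time (a new reading comes with each control period).
- robot.camera(name): name is "scene" or "top" or "wrist"; returns the picture (400x640x3 uint8, red, green, blue); there is no depth.
- robot.calibration(name): a dict with "intrinsics" (3x3 intrinsics, pixels), "R" (3x3) and "t" (3): a world point X has camera coordinates R X + t; the wrist camera has in their place "mount" (4x4, takes a point from camera to tool coordinates, whose origin is the TCP and whose axes are the flange's). Camera axes: x right, y down, z forward; pixel columns grow to the right and rows downward; lengths in m; the calibration is good to about 2 mm. A picture is of the moment at which its call begins: read the wrist's pose just before it. calibration takes no time and is no camera call.
- robot.hand_in(): hands the job in; it is judged then, once.
Trained networks look in the newest picture that a camera, given by its name, has taken for a name from the list of things; names that differ only in an ending like _2 or _b are one class to them, and where a whole thing is asked for, a point or a joint stands for the part that bears it (a point fixed in the world has none). Each returns a list of dicts, best first, with "conf" (0 to 1); they miss things now and then, are a little off and sometimes report something else, mostly with a low value. They report only what shows in the picture. A call takes as long as a camera call. They do not tell look-alikes from the thing itself.
- robot.trace(camera, name): "region" (400x640 bool, what is visible of it) and "bbox" ([centre column, centre row, width, height] in pixels, round what is visible of it).
- robot.place_of(camera, name): "xy" ([column, row] in pixels: a listed point, or the origin of a listed thing).
The state is a dict: "time_s": time; "joints": joint angles; "qvel": joint speeds; "joint_efforts": joint torques, N m; "eef_pos": TCP position; "tcp_rot": TCP orientation; "wrist_force": force on the tool from outside, world axes, zero at the start; "torque": the same for the moment, N m; "grip_width": finger opening in m; "finger_force": force on a finger pad.
Only numpy, scipy, OpenCV 4.12 (cv2) and the standard library are available. Lean on these libraries where they do the work, as an engineer would, in place of code of your own. Each camera call takes 0.05 s, during which the arm holds its last target. There are 200 camera calls.

TASK

With the fingertips, first push the aluminium plate lying on the raised wooden ledge back until its long side sits flat against the steel fence. Then push it lengthwise along the fence, towards the end of the ledge where the dial gauge stands, until about a third of its length sticks out past that end, ready to be measured, and leave it lying there still flat against the fence. Never lift the plate or let it tip off, and do not disturb the other things.

Things in the scene. Friction and masses are not known exactly. Their poses are not given: they have to be found in the camera images.
- plate: loose flat aluminium plate, 80 x 140 x 8 mm (x, y, z), about 0.25 kg, four dark bolt-hole marks on top. Origin: centre of its underside; y along its 140 mm length, z up. Starts on the ledge, a little askew, 10 mm or more off the fence. Slides with a push of 1 to 4 N. With more than half its length past the end it tips off
- ledge: fixed plywood ledge, flat top 60 mm above the table. Origin on the table; in its frame the top spans x -85 to +80 mm, y -165 to +165 mm; y runs along its length, +y to the robot's left, x away from the robot. Both ends are open. A third (47 mm) of the plate sticks out when the plate's origin is at y = +142 or -142 mm in this frame
- fence (a point): middle of the fence's face, level with the board's top: a straight dark steel bar 18 mm high along the whole far side of the ledge, its flat face towards the robot at x = +65 mm in the ledge's frame. Flat against it, the plate's origin is at x = +25 mm
- end_left (a point): middle of the ledge's left end edge (+y), on the board's top
- end_right (a point): middle of the ledge's right end edge (-y), on the board's top
- gauge: bench dial gauge, fixed: grey base 110 x 70 mm, 25 mm high, steel column and a round dial (56 mm, white face towards the robot, dark back), 178 mm high overall. Origin: centre of its underside. It stands on the table about 0.31 m from the ledge's middle, off the ledge's left end or off its right end: its side is the end to use
- tube: bystander: upright loose slotted steel tube, diameter 52 mm, 145 mm high, off the ledge's other end, 0.9 kg; origin: centre of its underside
- sleeve: bystander: small steel sleeve, diameter 28 mm, 36 mm high, standing on one front corner (robot side) of the ledge; origin: centre of its underside
- bush: bystander: small flanged brass bush, diameter 28 mm, 28 mm high, standing on the other front corner of the ledge; origin: centre of its underside
- caliper: bystander: caliper, 200 mm long, lying on the table beyond the ledge; origin: on the table under the middle of its beam
- tape: bystander: roll of brown tape, diameter 100 mm, 24 mm high, on the table at the right, farther out than the tube or gauge; origin: centre of its underside
- torch: bystander: black torch 120 mm long, 24 mm thick, lying on the table beyond the ledge; origin: under its rear end, its x along the torch
Mind the look-alikes: they are no part of the job. There is more than one size of the plate; the job needs the middle-sized. What is shaped like the gauge but pink is not meant.

How it is judged:
On the way, in this order (a step that is already met when the one before it is completed fails the run):
1. the plate lies flat against the fence, both ends still on the ledge (x of plate in the frame of ledge above 0.021 m and angle between the y axis of plate and the y axis of ledge, either way round below 0.05 rad and y of plate in the frame of ledge between -0.095 and 0.095 m), for 0.1 s.
2. the plate sticks out past the end on the dial gauge's side by about a third of its length (((y of gauge in the frame of ledge above 0 m and y of plate in the frame of ledge between 0.127 and 0.157 m) or (y of gauge in the frame of ledge below 0 m and y of plate in the frame of ledge between -0.157 and -0.127 m))), for 0.2 s.
At the end, for the whole second after the job is handed in: The plate rests flat on the ledge, within 6 mm and 4 degrees of flat against the fence, with 32 to 62 mm of its length past the ledge's end on the dial gauge's side, at rest (x of plate in the frame of ledge above 0.019 m and angle between the y axis of plate and the y axis of ledge, either way round below 0.07 rad and ((y of gauge in the frame of ledge above 0 m and y of plate in the frame of ledge between 0.127 and 0.157 m) or (y of gauge in the frame of ledge below 0 m and y of plate in the frame of ledge between -0.157 and -0.127 m)) and z of plate in the frame of ledge between 0.056 and 0.064 m and angle between plate's own z axis and vertical below 0.05 rad and linear speed of plate below 0.01 m/s); the robot touches nothing.
It fails at once if the plate is lifted or carried (more than 8 mm off the ledge) (z of plate in the frame of ledge above 0.068 m).
It fails at once if the plate tips or falls off the ledge (z of plate in the frame of ledge below 0.052 m or angle between plate's own z axis and vertical above 0.2 rad).
It fails at once if a bystander (tube, caliper, tape, torch, sleeve or bush) is moved by more than 15 mm (distance of any of tube, sleeve, bush, caliper, tape, torch from where it was at the start of the episode above 0.015 m).
It fails at once if the dial gauge is struck (over 5 N) (contact force between gauge and the arm above 5 N or contact force between gauge and the fingers above 5 N).
It also fails if it takes over 58 s, if anything falls off the work surface, if the arm or the gripper's body presses on something with over 40 N, if the wrist force passes 120 N, or if a joint passes its speed limit or range.

## Working session

There is one attempt and no reset: what is moved stays moved. The work goes in short steps, Python scripts to look and compute and a shell command to move; the robot and the scene stay as the last step left them, time stands still between calls to the robot, and variables do not carry over. Pictures are saved under pics/ and viewed, at most 10 in all, crops included, and the job is handed in when it is done.

```bash
mkdir -p pics
cat > h.py <<'E'
import numpy as np,cv2
from bench import robot
def ray(cam,px,z):
    c=robot.calibration(cam);K=np.array(c["intrinsics"]);R=np.array(c["R"]);t=np.array(c["t"])
    o=-R.T@t;d=R.T@np.linalg.solve(K,[px[0],px[1],1]);return o+d*(z-o[2])/d[2]
def proj(cam,X):
    c=robot.calibration(cam);p=np.array(c["intrinsics"])@(np.array(c["R"])@np.array(X)+np.array(c["t"]));return p[:2]/p[2]
def save(cam,f):
    im=robot.camera(cam);cv2.imwrite("pics/"+f,im[:,:,::-1]);return im
E
python3 - <<'E'
from h import *
a=save("top","top.png");b=save("scene","scene.png")
for cam in("top","scene"):
  for n,z in [("plate",.06),("ledge",0),("fence",.06),("end_left",.06),("end_right",.06),("gauge",0),("tube",0),("sleeve",.06),("bush",.06)]:
    for r in robot.place_of(cam,n)[:3]: print(cam,n,round(r["conf"],2),np.round(r["xy"]),np.round(ray(cam,r["xy"],z),3))
s=robot.state();print(s["time_s"],s["eef_pos"],np.round(s["tcp_rot"],3))
E
```

```text
top plate 0.73 [271. 283.] [0.353 0.008 0.06 ]
top plate 0.63 [182. 269.] [0.389 0.237 0.06 ]
top plate 0.57 [238. 202.] [0.563 0.093 0.06 ]
top fence 0.9 [242. 170.] [0.648 0.084 0.06 ]
top end_left 0.69 [186. 209.] [0.546 0.23  0.06 ]
top end_right 0.63 [310. 185.] [ 0.606 -0.097  0.06 ]
top gauge 0.98 [361. 244.] [ 0.454 -0.233  0.   ]
top gauge 0.82 [363. 178.] [ 0.634 -0.245  0.   ]
top tube 0.86 [138. 213.] [0.545 0.375 0.   ]
top sleeve 0.64 [195. 229.] [0.493 0.205 0.06 ]
top sleeve 0.35 [185. 206.] [0.553 0.232 0.06 ]
top bush 0.53 [311. 210.] [ 0.54  -0.097  0.06 ]
scene plate 0.86 [381. 187.] [0.389 0.021 0.06 ]
scene plate 0.75 [368. 245.] [0.562 0.09  0.06 ]
scene plate 0.7 [209. 149.] [ 0.585 -0.456  0.06 ]
scene ledge 0.72 [354. 255.] [0.58  0.066 0.   ]
scene ledge 0.23 [345. 332.] [0.755 0.162 0.   ]
scene fence 0.59 [346. 268.] [0.643 0.081 0.06 ]
scene end_left 0.87 [415. 273.] [0.554 0.223 0.06 ]
scene end_right 0.84 [300. 213.] [ 0.592 -0.104  0.06 ]
scene end_right 0.55 [420. 251.] [0.495 0.203 0.06 ]
scene gauge 0.73 [253. 209.] [ 0.637 -0.243  0.   ]
scene gauge 0.65 [299. 170.] [ 0.448 -0.228  0.   ]
scene gauge 0.4 [301. 214.] [ 0.566 -0.123  0.   ]
scene tube 0.96 [467. 319.] [0.552 0.379 0.   ]
scene sleeve 0.65 [365. 247.] [0.568 0.088 0.06 ]
scene sleeve 0.55 [422. 249.] [0.487 0.203 0.06 ]
scene bush 0.6 [316. 203.] [ 0.541 -0.088  0.06 ]
scene bush 0.48 [356. 255.] [0.601 0.082 0.06 ]
1.0 [ 0.22413608 -0.58342491  0.23130325] [[ 0.933  0.359  0.   ]
 [ 0.359 -0.933  0.   ]
 [ 0.    -0.    -1.   ]]
```

View pics/top.png

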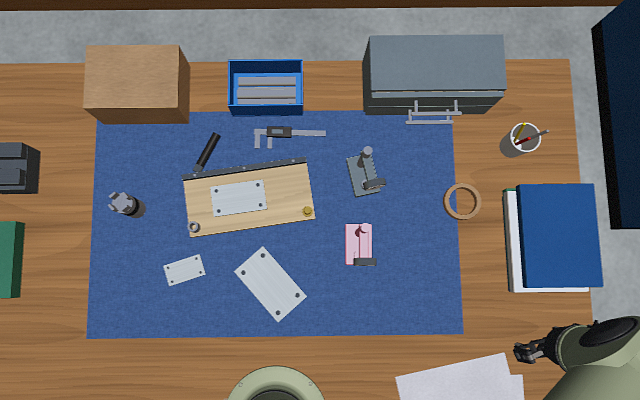

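View pics/scene.png

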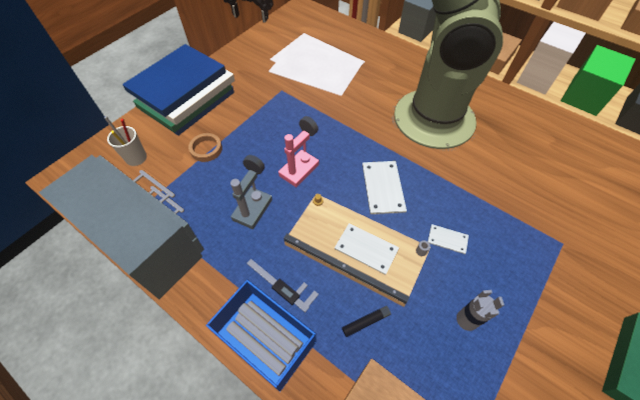

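Plate candidates in the top image are the large one on the mat (271,283), the small one on the mat (184,269), and the middle-sized one on the ledge (238,198). I choose the one on the ledge. For the gauge, the grey one is at (365,175) and the pink look-alike at (359,244). Grey is the real one, so the end to use is the right (-y). Next I rectify the ledge-top plane and measure there.

```bash
cat >> h.py <<'E'
def rect(cam,im,z,x0=.42,x1=.72,y0=-.2,y1=.32,s=1500):
    # rectified: row down = -x, col right = -y
    W=np.array([[x1,y1],[x1,y0],[x0,y0],[x0,y1]])
    src=np.float32([proj(cam,[x,y,z]) for x,y in W]);dst=np.float32([[(y1-y)*s,(x1-x)*s] for x,y in W])
    return cv2.warpPerspective(im,cv2.getPerspectiveTransform(src,dst),(int((y1-y0)*s),int((x1-x0)*s)),flags=cv2.INTER_CUBIC)
def unp(p,x1=.72,y1=.32,s=1500): p=np.asarray(p,float);return np.stack([x1-p[...,1]/s,y1-p[...,0]/s],-1)
def big(m):
    c=max(cv2.findContours(m.astype(np.uint8),0,1)[0],key=cv2.contourArea);return c
def platefit(cam,im,guess):
    r=rect(cam,im,.068);hsv=cv2.cvtColor(r,cv2.COLOR_RGB2HSV);m=((hsv[...,1]<45)&(hsv[...,2]>140)).astype(np.uint8)
    m=cv2.morphologyEx(m,cv2.MORPH_OPEN,np.ones((7,7)))
    cs=[c for c in cv2.findContours(m,0,1)[0] if cv2.contourArea(c)>5000]
    c=min(cs,key=lambda c:np.linalg.norm(unp(c.reshape(-1,2).mean(0))-guess))
    b=cv2.minAreaRect(c);P=unp(cv2.boxPoints(b));e=[P[1]-P[0],P[2]-P[1]];L=max(e,key=np.linalg.norm)
    L=L*np.sign(L[1]);return unp(b[0]),np.arctan2(-L[0],L[1]),[np.linalg.norm(v) for v in e]
E
python3 - <<'E'
from h import *
out=[]
for cam in("top","scene"):
  im=cv2.imread(f"pics/{cam}.png")[:,:,::-1].copy()
  print(cam,"plate",*platefit(cam,im,np.array([.563,.093])))
  r=rect(cam,im,.06);hsv=cv2.cvtColor(r,cv2.COLOR_RGB2HSV)
  m=((hsv[...,0]<30)&(hsv[...,1]>45)&(hsv[...,2]>150)).astype(np.uint8)
  c=cv2.convexHull(big(m));b=cv2.minAreaRect(c);P=unp(cv2.boxPoints(b));print("wood",P.round(4).tolist(),[np.linalg.norm(P[1]-P[0]),np.linalg.norm(P[2]-P[1])])
  out.append(cv2.cvtColor(r,cv2.COLOR_RGB2BGR))
  for n,z in (("sleeve",.06),("bush",.06),("gauge",0)):
    for q in robot.trace(cam,n)[:2]: print(n,round(q["conf"],2),np.round(q["bbox"]))
cv2.imwrite("pics/rect.png",cv2.resize(np.vstack(out),None,fx=.64,fy=.64))
E
```

```text
top plate [0.57380495 0.09285933] 0.13352891394622768 [np.float64(0.14252092317586854), np.float64(0.08195049150268341)]
wood [[0.6217, 0.2396], [0.6672, -0.0869], [0.5178, -0.1077], [0.4724, 0.2188]] [np.float64(0.32959656205354876), np.float64(0.15075654601011557)]
sleeve 0.46 [194. 228.  15.  15.]
bush 0.64 [208. 154.  26.  39.]
bush 0.62 [308. 210.   7.  13.]
gauge 0.9 [361. 244.  25.  44.]
gauge 0.88 [367. 170.  36.  51.]
scene plate [0.57179527 0.09186448] 0.13452092566464777 [np.float64(0.14128338554467962), np.float64(0.08283878565206652)]
wood [[0.6153, 0.2378], [0.658, -0.0901], [0.5126, -0.1091], [0.4698, 0.2188]] [np.float64(0.33067712643668834), np.float64(0.14667062727718516)]
sleeve 0.53 [423. 247.  14.  18.]
bush 0.41 [320. 203.   8.   9.]
gauge 0.87 [298. 153.  38.  71.]
gauge 0.86 [251. 192.  40.  74.]
```

View pics/rect.png

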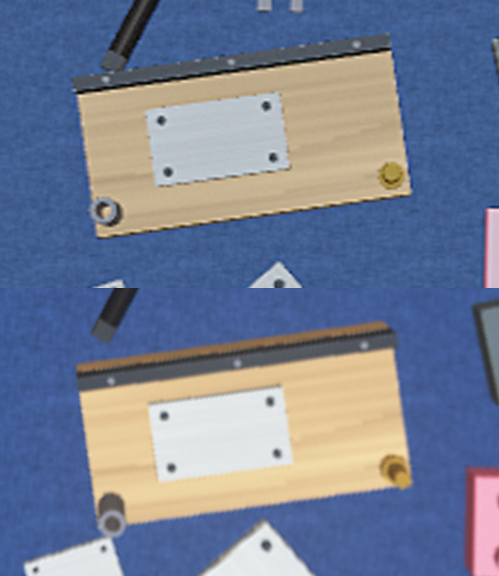

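The rectified view shows the ledge (330 x 151 mm) and the plate (141 x 82 mm), so the sizes match the middle-sized plate. The sleeve is at the left front corner and the bush at the right front corner.

Ledge origin is about (.5785, .067) with yaw about .135. The plate sits at about (-2, +26) mm in the ledge frame.

Next I move to above the pre-push position, with the jaws open along the ledge's y axis.

```bash
python3 -m handwheel '[[[0.506,-0.52,-0.02,0,0,0.232,0.085],[0.506,-0.52,-0.02,0,0,0.232,0.085],[0.506,-0.52,-0.02,0,0,0.232,0.085],[0.506,-0.52,-0.02,0,0,0.232,0.085],[0.506,-0.52,-0.02,0,0,0.232,0.085],[0.506,-0.52,-0.02,0,0,0.232,0.085],[0.506,-0.52,-0.02,0,0,0.232,0.085],[0.506,-0.52,-0.02,0,0,0.232,0.085],[0.506,-0.52,-0.02,0,0,0.232,0.085],[0.506,-0.52,-0.02,0,0,0.232,0.085],[0.506,-0.52,-0.02,0,0,0.232,0.085],[0.506,-0.52,-0.02,0,0,0.232,0.085],[0.506,-0.52,-0.02,0,0,0.232,0.085],[0.506,-0.52,-0.02,0,0,0.232,0.085],[0.506,-0.52,-0.02,0,0,0.232,0.085],[0.506,-0.52,-0.02,0,0,0.232,0.085],[0.506,-0.52,-0.02,0,0,0.232,0.085],[0.506,-0.52,-0.02,0,0,0.232,0.085],[0.506,-0.52,-0.02,0,0,0.232,0.085],[0.506,-0.52,-0.02,0,0,0.232,0.085]]]'
python3 -m handwheel '[[[0,0,0,0,0,0,0.085],[0,0,0,0,0,0,0.085],[0,0,0,0,0,0,0.085]]]'
python3 - <<'E'
from h import *
s=robot.state();print(s["time_s"],s["eef_pos"].round(4) if hasattr(s["eef_pos"],"round") else s["eef_pos"],np.round(s["tcp_rot"],3).tolist(),s["wrist_force"])
M=np.array(robot.calibration("wrist")["mount"]);print(M.round(3).tolist())
im=save("wrist","w1.png")
E
```

```text
time_s: 2.97
eef_pos: [0.51, 0.0843, 0.2511]
tcp_rot: [[0.991, 0.136, -0.0], [0.136, -0.991, 0.0], [-0.0, -0.0, -1.0]]
wrist_force: [-0.4, -1.7, -0.4]
grip_width: 0.0849
finger_force: 0.0
time_s: 3.22
eef_pos: [0.5099, 0.0824, 0.2514]
tcp_rot: [[0.991, 0.133, 0.0], [0.133, -0.991, -0.0], [0.0, 0.0, -1.0]]
wrist_force: [-0.2, -0.0, -0.2]
grip_width: 0.0853
finger_force: 0.0
3.2167 [0.5099 0.0824 0.2514] [[0.991, 0.133, 0.0], [0.133, -0.991, -0.0], [0.0, 0.0, -1.0]] [-0.22293281 -0.0177881  -0.24362541]
[[0.0, -0.964, -0.267, 0.069], [1.0, 0.0, 0.001, 0.0], [-0.0, -0.267, 0.964, -0.142], [0.0, 0.0, 0.0, 1.0]]
```

View pics/w1.png

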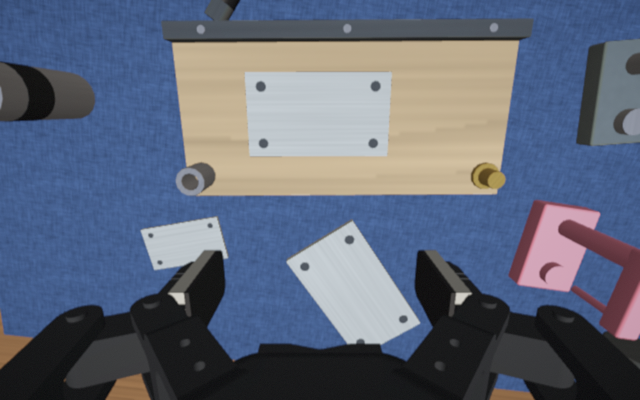

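The wrist view shows the plate at (318,113) between the sleeve (195,178) and the bush (488,177). The fence face runs along row 40, and the fingers are in front of the plate. I'll measure from this picture.

```bash
cat >> h.py <<'E'
def wcal(s):
    T=np.eye(4);T[:3,:3]=s["tcp_rot"];T[:3,3]=s["eef_pos"];E=np.linalg.inv(T@np.array(_c("wrist")["mount"]))
    return dict(intrinsics=_c("wrist")["intrinsics"],R=E[:3,:3],t=E[:3,3])
_c=robot.calibration
class _R:
    def __getattr__(self,n): return getattr(_rb,n)
    def calibration(self,n): return wcal(_rb.state()) if n=="wrist" else _c(n)
_rb=robot;robot=_R()
E
python3 - <<'E'
from h import *
im=cv2.imread("pics/w1.png")[:,:,::-1].copy()
print(platefit("wrist",im,np.array([.57,.093])))
r=rect("wrist",im,.06);hsv=cv2.cvtColor(r,cv2.COLOR_RGB2HSV)
m=((hsv[...,0]<30)&(hsv[...,1]>45)&(hsv[...,2]>150)).astype(np.uint8)
b=cv2.minAreaRect(cv2.convexHull(big(m)));P=unp(cv2.boxPoints(b));print(P.round(4).tolist(),unp(b[0]),b[1][0]/1500,b[1][1]/1500,b[2])
for x in ([195,195],[488,190]): print(ray("wrist",x,.06))
E
```

```text
(array([0.57382694, 0.09224398]), np.float64(0.13497660818350868), [np.float64(0.14054532100264439), np.float64(0.08090348124079842)])
[[0.6215, 0.2381], [0.6679, -0.0933], [0.5199, -0.1141], [0.4735, 0.2174]] [0.57070768 0.06203288] 0.1494467061360677 0.33470235188802083 82.02672576904297
[0.47419252 0.2117239  0.06      ]
[ 0.52137272 -0.09789806  0.06      ]
```

```bash
python3 -m handwheel '[[[0,0,0.04,0,0,0,0.085],[0,0,0.08,0,0,0,0.085],[0,0,0.12,0,0,0,0.085],[0,0,0.15,0,0,0,0.085],[0,0,0.175,0,0,0,0.085],[0,0,0.19,0,0,0,0.085],[0,0,0.195,0,0,0,0.085],[0,0,0.195,0,0,0,0.085],[0,0,0.195,0,0,0,0.085]]]'
python3 -m handwheel '[[[0,0,0.001,0,0,0,0.085],[0,0,0.002,0,0,0,0.085],[0,0,0.003,0,0,0,0.085],[0,0,0.003,0,0,0,0.085]]]'
python3 - <<'E'
from h import *
save("wrist","w2.png")
E
```

```text
time_s: 4.02
eef_pos: [0.5104, 0.0833, 0.057]
tcp_rot: [[0.991, 0.134, 0.001], [0.134, -0.991, 0.0], [0.001, -0.0, -1.0]]
wrist_force: [0.8, 0.5, 1.0]
grip_width: 0.0846
finger_force: 0.0
time_s: 4.35
eef_pos: [0.5102, 0.0834, 0.0537]
tcp_rot: [[0.991, 0.134, 0.001], [0.134, -0.991, 0.0], [0.001, -0.0, -1.0]]
wrist_force: [0.1, 0.5, 0.1]
grip_width: 0.0848
finger_force: 0.0
```

View pics/w2.png

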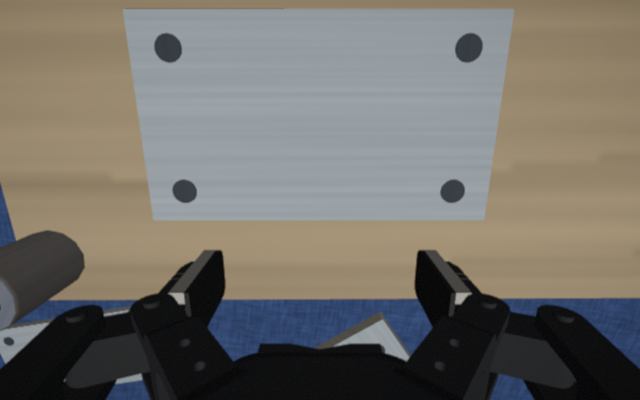

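The plate's near edge (row 219) is centred ahead of both fingertips (row ~250), and the sleeve at the left is clear of the left finger. I lower a little more, then push.

```bash
python3 -m handwheel '[[[0,0,0.001,0,0,0,0.085],[0,0,0.002,0,0,0,0.085],[0,0,0.003,0,0,0,0.085],[0,0,0.003,0,0,0,0.085],[0,0,0.003,0,0,0,0.085]]]'
python3 -m handwheel '[[[0.004,0,0,0,0,0,0.085],[0.008,0,0,0,0,0,0.085],[0.010,0,0,0,0,0,0.085],[0.012,0,0,0,0,0,0.085],[0.014,0,0,0,0,0,0.085],[0.016,0,0,0,0,0,0.085],[0.018,0,0,0,0,0,0.085],[0.020,0,0,0,0,0,0.085],[0.022,0,0,0,0,0,0.085],[0.024,0,0,0,0,0,0.085],[0.026,0,0,0,0,0,0.085],[0.028,0,0,0,0,0,0.085],[0.030,0,0,0,0,0,0.085],[0.032,0,0,0,0,0,0.085],[0.034,0,0,0,0,0,0.085]]]'
python3 -m handwheel '[[[0.001,0,0,0,0,0,0.085],[0.002,0,0,0,0,0,0.085],[0.003,0,0,0,0,0,0.085],[0.003,0,0,0,0,0,0.085]]]'
python3 - <<'E'
from h import *
im=save("top","t3.png");print(platefit("top",im,np.array([.59,.093])))
save("wrist","w3.png")
E
```

```text
time_s: 4.82
eef_pos: [0.5099, 0.0834, 0.0502]
tcp_rot: [[0.991, 0.134, -0.0], [0.134, -0.991, -0.0], [-0.0, 0.0, -1.0]]
wrist_force: [0.4, 0.0, 0.0]
grip_width: 0.0845
finger_force: 0.0
time_s: 6.07
eef_pos: [0.5439, 0.0881, 0.0503]
tcp_rot: [[0.991, 0.134, -0.0], [0.134, -0.991, 0.0], [0.0, -0.0, -1.0]]
wrist_force: [-2.2, -0.3, -1.5]
grip_width: 0.0849
finger_force: 0.7
time_s: 6.4
eef_pos: [0.5469, 0.0885, 0.0503]
tcp_rot: [[0.991, 0.134, 0.0], [0.134, -0.991, 0.0], [0.0, -0.0, -1.0]]
wrist_force: [-0.2, 0.6, 1.4]
grip_width: 0.0847
finger_force: 0.0Traceback (most recent call last):
  File "<stdin>", line 2, in <module>
  File "h.py", line 22, in platefit
    c=min(cs,key=lambda c:np.linalg.norm(unp(c.reshape(-1,2).mean(0))-guess))
ValueError: min() iterable argument is empty
```

```bash
python3 -m handwheel '[[[0.001,0,0,0,0,0,0.085],[0.002,0,0,0,0,0,0.085],[0.003,0,0,0,0,0,0.085],[0.003,0,0,0,0,0,0.085]]]' | grep -E "eef|wrist"
python3 -m handwheel '[[[0.0005,0,0,0,0,0,0.085],[0.001,0,0,0,0,0,0.085],[0.001,0,0,0,0,0,0.085]]]' | grep -E "eef|wrist"
python3 -m handwheel '[[[0.0005,0,0,0,0,0,0.085],[0.001,0,0,0,0,0,0.085]]]' | grep -E "eef|wrist"
python3 - <<'E'
from h import *
save("wrist","w3.png")
E
```

```text
eef_pos: [0.549, 0.0886, 0.0501]
wrist_force: [-5.3, -2.3, 2.8]
eef_pos: [0.5492, 0.0885, 0.0501]
wrist_force: [-11.4, -2.2, 7.1]
eef_pos: [0.5494, 0.0885, 0.05]
wrist_force: [-17.4, -3.3, 12.3]
```

View pics/w3.png

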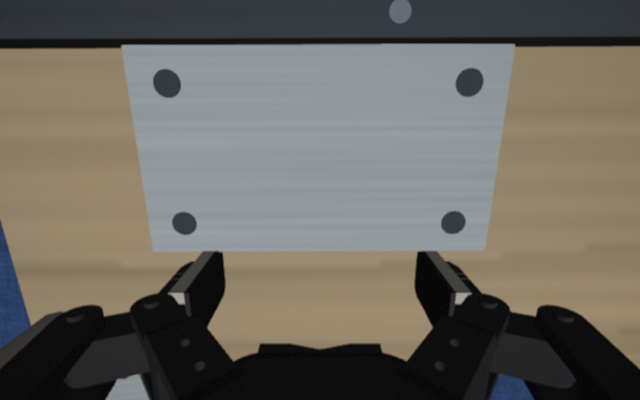

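The plate's far edge lies against the fence along its whole length (row 44), and the force rose to 17 N, which confirms contact. I back off, lift, and check the last joint before the quarter turn.

```bash
python3 -m handwheel '[[[-0.004,0,0,0,0,0,0.085],[-0.012,0,0,0,0,0,0.085],[-0.02,0,0,0,0,0,0.085],[-0.02,0,0,0,0,0,0.085],[-0.02,0,-0.03,0,0,0,0.085],[-0.02,0,-0.06,0,0,0,0.06],[-0.02,0,-0.09,0,0,0,0.04],[-0.02,0,-0.09,0,0,0,0.04]]]'| grep -E "eef|wrist|width"
python3 - <<'E'
from h import *
s=robot.state();print(np.round(s["joints"],2));im=save("wrist","w4.png");print(platefit("wrist",im,np.array([.6,.095])))
E
```

```text
eef_pos: [0.5342, 0.087, 0.1454]
wrist_force: [1.2, 0.7, 0.2]
grip_width: 0.0513
[-0.06  0.51 -0.29  1.9   0.2   0.76 -1.9 ]
(array([0.59961857, 0.09509267]), np.float64(0.13944017820302848), [np.float64(0.13789986290862596), np.float64(0.07879496468770607)])
```

```bash
python3 -m handwheel '[[[0.0675,-0.096,0,0,0,1.566,0.04],[0.0675,-0.096,0,0,0,1.566,0.04],[0.0675,-0.096,0,0,0,1.566,0.04],[0.0675,-0.096,0,0,0,1.566,0.04],[0.0675,-0.096,0,0,0,1.566,0.04],[0.0675,-0.096,0,0,0,1.566,0.04],[0.0675,-0.096,0,0,0,1.566,0.04],[0.0675,-0.096,0,0,0,1.566,0.04],[0.0675,-0.096,0,0,0,1.566,0.04],[0.0675,-0.096,0,0,0,1.566,0.04],[0.0675,-0.096,0,0,0,1.566,0.04],[0.0675,-0.096,0,0,0,1.566,0.04],[0.0675,-0.096,0,0,0,1.566,0.04],[0.0675,-0.096,0,0,0,1.566,0.04],[0.0675,-0.096,0,0,0,1.566,0.04],[0.0675,-0.096,0,0,0,1.566,0.04],[0.0675,-0.096,0,0,0,1.566,0.04],[0.0675,-0.096,0,0,0,1.566,0.04]]]'
python3 -m handwheel '[[[0,0,0.03,0,0,0,0.04],[0,0,0.055,0,0,0,0.04],[0,0,0.065,0,0,0,0.04],[0,0,0.07,0,0,0,0.04],[0,0,0.07,0,0,0,0.04]]]' | grep -E "eef|wrist|width"
python3 - <<'E'
from h import *
s=robot.state();d=np.array(s["eef_pos"])-[.580,.0664,0];print("ledge xy",d[0]*.9905+d[1]*.1376,-d[0]*.1376+d[1]*.9905)
save("wrist","w5.png")
E
```

```text
time_s: 9.47
eef_pos: [0.5857, 0.1901, 0.1399]
tcp_rot: [[0.14, -0.99, -0.001], [-0.99, -0.14, -0.001], [0.0, 0.001, -1.0]]
wrist_force: [0.2, -0.4, -0.7]
grip_width: 0.04
finger_force: 0.0
eef_pos: [0.5858, 0.1903, 0.0705]
wrist_force: [0.4, -1.2, 0.8]
grip_width: 0.0397
ledge xy 0.022835416413525746 0.12196151380514123
```

View pics/w5.png

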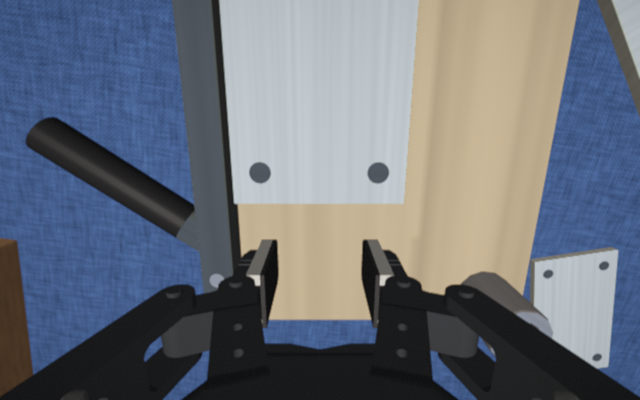

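The fingers are behind the plate's left end (row 204), inside the fence, and both face the short edge. The sleeve (510,290) is clear. I creep down.

```bash
python3 -m handwheel '[[[0,0,0.002,0,0,0,0.04],[0,0,0.004,0,0,0,0.04],[0,0,0.006,0,0,0,0.04],[0,0,0.008,0,0,0,0.04],[0,0,0.008,0,0,0,0.04]]]' | grep -E "eef|wrist"
python3 -m handwheel '[[[0,0,0.001,0,0,0,0.04],[0,0,0.001,0,0,0,0.04],[0,0,0.001,0,0,0,0.04]]]' | grep -E "eef|wrist"
python3 -m handwheel '[[[0,0,0.001,0,0,0,0.04],[0,0,0.001,0,0,0,0.04],[0,0,0.001,0,0,0,0.04]]]' | grep -E "eef|wrist"
python3 -m handwheel '[[[0,0,0.001,0,0,0,0.04],[0,0,0.001,0,0,0,0.04],[0,0,0.001,0,0,0,0.04]]]' | grep -E "eef|wrist"
```

```text
eef_pos: [0.5857, 0.1906, 0.0621]
wrist_force: [0.1, -0.4, 0.6]
eef_pos: [0.5858, 0.1906, 0.0613]
wrist_force: [-0.6, -0.2, 0.0]
eef_pos: [0.5858, 0.1906, 0.0603]
wrist_force: [0.4, 0.5, -0.4]
eef_pos: [0.5858, 0.1906, 0.0593]
wrist_force: [-0.6, 0.2, -1.1]
```

```bash
python3 -m handwheel '[[[0.004,0,0,0,0,0,0.04],[0.008,0,0,0,0,0,0.04],[0.010,0,0,0,0,0,0.04],[0.012,0,0,0,0,0,0.04],[0.014,0,0,0,0,0,0.04],[0.017,0,0,0,0,0,0.04],[0.020,0,0,0,0,0,0.04],[0.023,0,0,0,0,0,0.04],[0.026,0,0,0,0,0,0.04],[0.030,0,0,0,0,0,0.04],[0.034,0,0,0,0,0,0.04],[0.038,0,0,0,0,0,0.04],[0.042,0,0,0,0,0,0.04],[0.046,0,0,0,0,0,0.04],[0.050,0,0,0,0,0,0.04]]]' | grep -E "eef|wrist"
python3 -m handwheel '[[[0.004,0,0,0,0,0,0.04],[0.008,0,0,0,0,0,0.04],[0.012,0,0,0,0,0,0.04],[0.016,0,0,0,0,0,0.04],[0.020,0,0,0,0,0,0.04],[0.024,0,0,0,0,0,0.04],[0.028,0,0,0,0,0,0.04],[0.032,0,0,0,0,0,0.04],[0.036,0,0,0,0,0,0.04],[0.040,0,0,0,0,0,0.04],[0.044,0,0,0,0,0,0.04],[0.048,0,0,0,0,0,0.04],[0.052,0,0,0,0,0,0.04],[0.056,0,0,0,0,0,0.04],[0.060,0,0,0,0,0,0.04]]]' | grep -E "eef|wrist"
python3 - <<'E'
from h import *
s=robot.state();d=np.array(s["eef_pos"])-[.580,.0664,0];print("ledge xy",d[0]*.9905+d[1]*.1376,-d[0]*.1376+d[1]*.9905)
save("wrist","w6.png")
E
```

```text
eef_pos: [0.5928, 0.1407, 0.0593]
wrist_force: [-0.5, 0.8, 0.2]
eef_pos: [0.6011, 0.0813, 0.0593]
wrist_force: [-1.0, 1.8, 0.5]
ledge xy 0.02294611304954106 0.011846995730681105
```

View pics/w6.png

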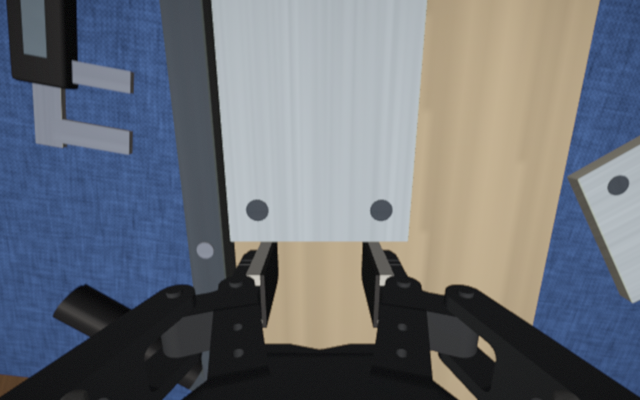

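The plate is sliding along the fence with both fingers in contact at row 241, and it is still flat. I continue.

```bash
python3 -m handwheel '[[[0.004,0,0,0,0,0,0.04],[0.008,0,0,0,0,0,0.04],[0.012,0,0,0,0,0,0.04],[0.016,0,0,0,0,0,0.04],[0.020,0,0,0,0,0,0.04],[0.024,0,0,0,0,0,0.04],[0.028,0,0,0,0,0,0.04],[0.032,0,0,0,0,0,0.04],[0.036,0,0,0,0,0,0.04],[0.040,0,0,0,0,0,0.04],[0.044,0,0,0,0,0,0.04],[0.048,0,0,0,0,0,0.04],[0.052,0,0,0,0,0,0.04],[0.056,0,0,0,0,0,0.04],[0.060,0,0,0,0,0,0.04],[0.064,0,0,0,0,0,0.04],[0.067,0,0,0,0,0,0.04],[0.069,0,0,0,0,0,0.04],[0.070,0,0,0,0,0,0.04],[0.070,0,0,0,0,0,0.04]]]' | grep -E "eef|wrist"
python3 -m handwheel '[[[-0.004,0,0,0,0,0,0.04],[-0.012,0,0,0,0,0,0.04],[-0.02,0,0,0,0,0,0.04],[-0.02,0,-0.04,0,0,0,0.04],[-0.02,0,-0.08,0,0,0,0.04],[-0.02,0,-0.12,0,0,0,0.04],[-0.02,0,-0.12,0,0,0,0.04],[-0.02,0,-0.12,0,0,0,0.04]]]' | grep -E "eef|wrist"
python3 - <<'E'
from h import *
o=np.array([.580,.0664])
im=save("wrist","w7.png")
r=rect("wrist",im,.068,y0=-.25)
try:
  hsv=cv2.cvtColor(r,cv2.COLOR_RGB2HSV);m=((hsv[...,1]<45)&(hsv[...,2]>140)).astype(np.uint8);m=cv2.morphologyEx(m,cv2.MORPH_OPEN,np.ones((7,7)))
  b=cv2.minAreaRect(big(m));d=unp(b[0])-o;print("plate",d[0]*.9905+d[1]*.1376,-d[0]*.1376+d[1]*.9905,b)
except Exception as e: print(e)
E
```

```text
eef_pos: [0.6109, 0.012, 0.0593]
wrist_force: [-0.2, -0.2, -0.6]
eef_pos: [0.6087, 0.0333, 0.1811]
wrist_force: [-0.5, 0.5, -1.1]
plate 0.02364661638020835 -0.12422472486165363 ((560.0819091796875, 149.228515625), (119.59368133544922, 164.49578857421875), 82.03038787841797)
```

View pics/w7.png

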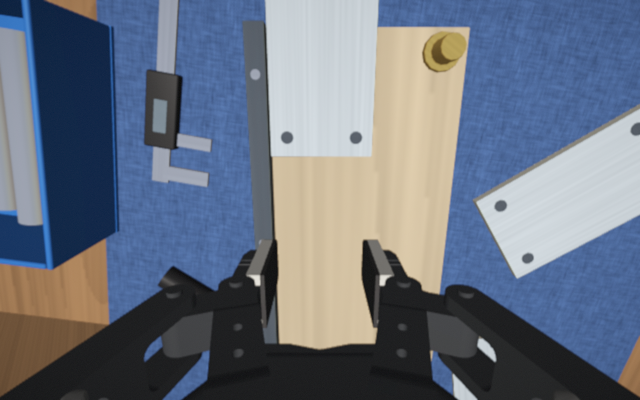

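The plate is flat along the fence (left edge at column 270), with its trailing end at row 156. The ledge's end is at row 28 and the bush is undisturbed. I compute how much of it still lies on the ledge.

Run:
```python
from h import *
def L(p,z):
  d=ray("wrist",p,z)[:2]-[.580,.0664];return np.round([d[0]*.9905+d[1]*.1376,-d[0]*.1376+d[1]*.9905],4)
print(L([272,156.5],.068),L([372,156.5],.068),L([420,27.5],.06),L([465,27.5],.06),L([268,40],.068),L([272,150],.068))
```

```text
[ 0.0623 -0.0695] [-0.0166 -0.0698] [-0.0487 -0.1635] [-0.0817 -0.1636] [ 0.0621 -0.1533] [ 0.0621 -0.0746]
```

About 94 mm is still on the ledge, so 46 mm sticks out (target 47). The x position matches the reading taken when it was flush, and the plate isn't skewed. The gripper is clear, so I hand in.

Run:
```python
from bench import robot
print(robot.hand_in())
```

```text
the job is handed in; nothing more can be done
None
```

I pushed the plate flat against the fence, then slid it along to the right, the grey gauge's side, until about 46 mm stuck out past the end, and handed the job in; the judge returned no result.

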